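Find the high pad with a hand probe

TASK

Before a machine is bolted on, find which of the five round pads on the base plate stands slightly higher than the rest: pick up the steel hand probe and rest its foot on each pad in turn, from the notched end to the other, pressing lightly for about a second at the middle of each pad and never jabbing hard. Then leave the probe standing upright by itself on the middle of the high pad as a mark. Leave the other things on the bench as they are.

Things in the scene. Friction and masses are not known exactly. Their poses are not given: they have to be found in the camera images.
- base_plate: grey painted steel base plate bolted to the bench, 96 x 290 x 20 mm, level; origin at the centre of its underside, x across, y along its length, z up. Its +y end has a notch (28 mm wide, 18 mm deep) in the middle. On its top stand five round bright steel pads of 36 mm diameter in a row along y, 50 mm apart. A small cap screw (6 mm high) sits in each corner of the plate. Plate and pads are rigid and do not move.
- probe_grip (a point): the hand probe, a steel peg standing upright on the bench: 84 mm tall, flat round foot of 26 mm diameter and 8 mm thick, neck of 14 mm diameter, dark round ribbed grip of 24 mm diameter from 36 mm to 84 mm above the underside of the foot; about 0.22 kg. The foot is sprung: it yields up to 4 mm into the probe along its axis, at 8 N per mm, and springs back. This point is on its axis in the middle of the grip, 60 mm above the underside of the foot; its z points up.
- probe_tip (a point): centre of the flat underside of the probe's foot, on the probe's axis
- probe_foot: the foot disc of the probe, 26 mm diameter, 8 mm thick; origin at the centre of its underside. A light press is 4 to 15 N (about 0.5 to 2 mm of spring); more than 25 N is too hard.
- pad_1 (a point): pad 1, the one next to the notched end: centre of the pad, at the height of an ordinary pad's flat top, 26 mm above the underside of the plate (four of the five are so; the high one really stands 4 mm higher than this point, and which it is differs each time and is not in these readings)
- pad_2 (a point): pad 2, counted from the notched end: centre of the pad, at the height of an ordinary pad's flat top, 26 mm above the underside of the plate (four of the five are so; the high one really stands 4 mm higher than this point, and which it is differs each time and is not in these readings)
- pad_3 (a point): pad 3, counted from the notched end: centre of the pad, at the height of an ordinary pad's flat top, 26 mm above the underside of the plate (four of the five are so; the high one really stands 4 mm higher than this point, and which it is differs each time and is not in these readings)
- pad_4 (a point): pad 4, counted from the notched end: centre of the pad, at the height of an ordinary pad's flat top, 26 mm above the underside of the plate (four of the five are so; the high one really stands 4 mm higher than this point, and which it is differs each time and is not in these readings)
- pad_5 (a point): pad 5, counted from the notched end: centre of the pad, at the height of an ordinary pad's flat top, 26 mm above the underside of the plate (four of the five are so; the high one really stands 4 mm higher than this point, and which it is differs each time and is not in these readings)
- grease_pot: bystander: white grease pot with screw lid, 68 mm diameter, 48 mm high; origin under its centre
- wrench: bystander: flat steel wrench, 34 x 198 x 7 mm, long along its y; origin under its centre
- tape_measure: bystander: tape measure, 35 x 82 x 63 mm; origin under its centre
- hex_key: bystander: black hex key, 39 x 103 x 6 mm; origin under its centre
Things that resemble listed ones, but are neither listed nor needed, are in the scene too. What is shaped like the part that bears probe_grip but yellow is not meant.

How it is judged:
By the outcome, as a careful person would: the job done as asked, in the order asked, and still so for the second after the job is handed in, with the robot touching nothing.
It also fails if it takes over 64 s, if anything falls off the work surface, if the arm or the gripper's body presses on something with over 40 N, if the wrist force passes 120 N, or if a joint passes its speed limit or range.

ROBOT

A 7-joint arm with a two-finger parallel gripper is mounted at the origin on a cart in front of the work surface, level with it; the furniture and walls round the work are solid. World frame = base frame: x ahead of the robot, y to its left, z up, the work surface at z = 0. Lengths are in m, angles in rad, forces in N, time in s.
With the tool pointing down it reaches from about 0.425 to 0.95 m from the base axis. Payload 4.7 kg.
Tool frame: the origin (TCP) lies between the finger pads; the fingertips stand 8 mm ahead of it and the grasp point (between the pads) lies 11 mm behind it (ctrl.finger_overhang is the distance from the TCP to the fingertips, in m); z points along the fingers, y is the line along which they close (so a half turn about z gives the same grasp; the last joint's range is limited). The gripper opens to 85 mm and grips with 20 to 120 N. Pads are 22 mm wide; open, the fingers measure 114 mm over their backs; the gripper's body (76 mm by 85 mm) begins 54 mm behind the grasp point. The pads swing forward as they close: fully open they stand 13 mm farther back than shut.
Start: joints at [-1.131, 0.469, -0.049, 1.532, 0.024, 1.141, -0.082], TCP at [0.305, 0.602, 0.239] pointing down, gripper open.
Joint ranges: [-2.59, 2.59], [-0.33, 1.99], [-1.39, 1.29], [0.1, 2.45], [-1.04, 4.18], [0.21, 1.99], [-2.66, 2.66]. Speed limits (rad/s): [2.57, 2.57, 3.14, 3.14, 3.14, 3.14, 3.14].

INTERFACE

Orientations are given as a unit quaternion [w, x, y, z].
In Python, from rig import ctrl gives the robot as it stands.
- The arm moves only by the tool apply_moves, never from a script. Its arguments are lists of equal length, an entry for each row: "translation": the shift along the tool's x, y, z each as a share of 0.2 m, from -1 to 1, a list of three; "rotation": the turn, a rotation vector about the tool's x, y, z each as a share of pi/4 rad, from -1 to 1, a list of three. In form: {"translation": [[dx, dy, dz], ...], "rotation": [[wx, wy, wz], ...]}. A call has 1 to 12 rows; each row is the pose to reach, as a shift and turn from the pose commanded when the call began, along the tool's axes at that moment; what a row does not reach only later rows make up. A row lasts 1/8 s, in which the tool goes at most 62.5 mm and 10.7 degrees, less where a joint would pass 70% of its speed; a pose out of reach is approached as far as the arm can. A call with a number of a shift or a turn outside -1 to 1 is refused whole. A call with a gripper value outside its range is refused whole. "grip" is the closure, from 0 (fully open) to 1 (shut), set as the call begins (left out, the last holds). The fingers move at their own pace and stop on an object; "squeeze" is the grip in N (left out, the last holds). Time passes only in rows, so rows that repeat a pose let the fingers close. It gives the time, the measured TCP pose, the force, the opening and the grip force at its end, in the units of the state.
- ctrl.get_state(): the state, without advancing time (a new reading comes with each control period).
- ctrl.read_camera(name): name is "side" or "top"; returns the picture (480x640x3 uint8, red, green, blue); there is no depth.
- ctrl.camera_params(name): a dict with "camera_matrix" (3x3 intrinsics, pixels), "T" (4x4, takes a point from camera to world coordinates). Camera axes: x right, y up, looking along -z (the intrinsics and any distortion apply to the point x, -y, -z); pixel columns grow to the right and rows downward; lengths in m; the calibration is good to about 2 mm. A picture is of the moment at which its call begins. camera_params takes no time and is no camera call.
- ctrl.finish_job(): hands the job in; it is judged then, once.
The state is a dict: "time_s": time; "joint_pos": joint angles; "qd": joint speeds; "joint_torque": joint torques, N m; "ee_pos": TCP position; "orientation": TCP orientation; "wrist_force": force on the tool from outside, world axes, zero at the start; "wrist_torque": the same for the moment, N m; "grip_width": opening from 0.0 (shut) to 1.0 (fully open); "grasp_force": force on a finger pad.
Only numpy, scipy, OpenCV 4.12 (cv2) and the standard library are available. Lean on these libraries where they do the work, as an engineer would, in place of code of your own. Each camera call takes 0.05 s, during which the arm holds its last target. There are 200 camera calls.

## Working session

There is one attempt and no reset: what is moved stays moved. The work goes in short steps, Python scripts to look and compute and a tool call to move; the robot and the scene stay as the last step left them, time stands still between calls to the robot, and variables do not carry over. Pictures are saved under pics/ and viewed, at most 10 in all, crops included, and the job is handed in when it is done.

Besides the shell and the picture viewer there is one more tool, called after "Call:" in YAML: its name, and indented under it one key for each argument. apply_moves: Moves the arm, as the interface text tells. Shift numbers are shares of 0.2 m and turn numbers shares of pi/4 rad, none past 1 either way. Its arguments: {"type":"object","properties":{"translation":{"type":"array"},"rotation":{"type":"array"},"grip":{"type":"number"},"squeeze":{"type":"number"}},"required":["translation","rotation"]}

```bash
mkdir -p pics; python3 - <<'E'
from rig import ctrl
import cv2,numpy as np
for n in("top","side"):
    cv2.imwrite(f"pics/{n}0.png",ctrl.read_camera(n)[:,:,::-1])
    p=ctrl.camera_params(n);print(n,np.round(p["camera_matrix"],1).tolist(),np.round(p["T"],3).tolist(),[k for k in p])
s=ctrl.get_state();print({k:np.round(v,3).tolist() for k,v in s.items()})
E
```

```text
top [[530.4, 0.0, 322.5], [0.0, 530.4, 246.8], [0.0, 0.0, 1.0]] [[0.001, 0.986, -0.166, 0.354], [-1.0, 0.003, 0.009, -0.068], [0.009, 0.166, 0.986, 1.109], [0.0, 0.0, 0.0, 1.0]] ['camera_matrix', 'T']
side [[468.0, 0.0, 313.0], [0.0, 468.0, 233.6], [0.0, 0.0, 1.0]] [[0.944, 0.225, -0.242, 0.318], [-0.331, 0.629, -0.704, -0.665], [-0.006, 0.744, 0.668, 0.667], [0.0, 0.0, 0.0, 1.0]] ['camera_matrix', 'T']
{'time_s': 0.1, 'joint_pos': [-1.131, 0.469, -0.049, 1.534, 0.024, 1.141, -0.082], 'qd': [-0.0, -0.003, -0.0, -0.001, 0.001, -0.001, 0.001], 'joint_torque': [0.0, -51.151, -0.047, -23.839, 0.011, 0.004, 0.0], 'ee_pos': [0.305, 0.602, 0.238], 'orientation': [-0.0, 0.232, 0.973, -0.001], 'wrist_force': [-0.124, 0.119, 0.242], 'wrist_torque': [0.04, -0.008, 0.019], 'grasp_force': 0.0, 'grip_width': 1.001}
```

View pics/top0.png

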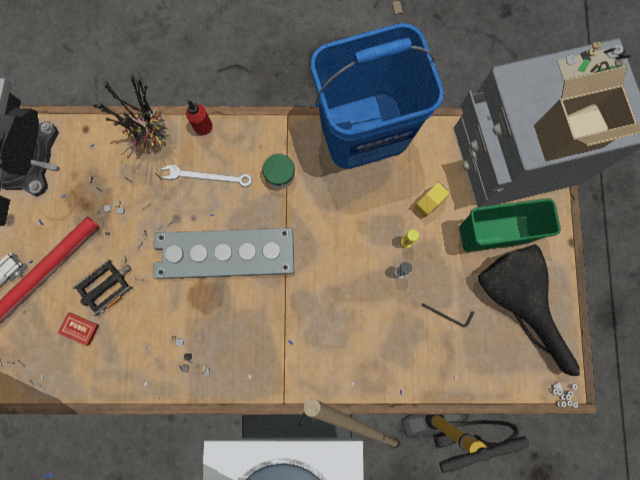

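View pics/side0.png

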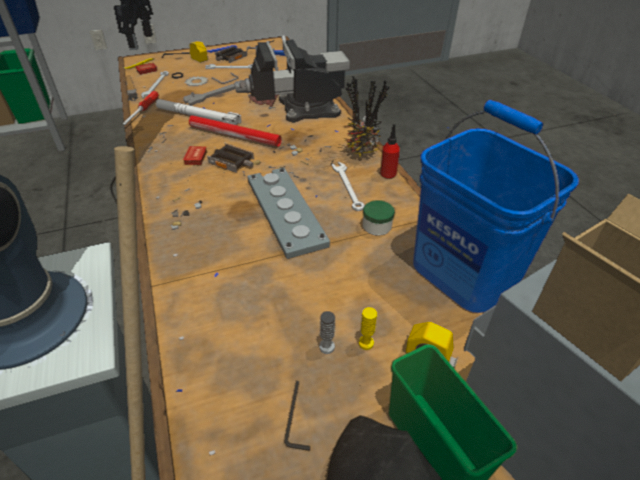

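```bash
cat > h.py <<'E'
import cv2,numpy as np
from rig import ctrl
def ray(n,u,v):
    p=ctrl.camera_params(n);K=np.array(p["camera_matrix"]);T=np.array(p["T"])
    d=np.linalg.inv(K)@[u,v,1];d=T[:3,:3]@(d*[1,-1,-1]);return T[:3,3],d/np.linalg.norm(d)
def plane(n,u,v,z):
    o,d=ray(n,u,v);return o+d*(z-o[2])/d[2]
def cross(a,b):
    (o,d),(q,e)=ray(*a),ray(*b)
    s=np.linalg.lstsq(np.c_[d,-e],q-o,rcond=None)[0];A,B=o+s[0]*d,q+s[1]*e
    return (A+B)/2,np.linalg.norm(A-B)
def proj(n,P):
    p=ctrl.camera_params(n);K=np.array(p["camera_matrix"]);T=np.array(p["T"])
    c=T[:3,:3].T@(np.array(P)-T[:3,3]);x=K@(c*[1,-1,-1]);return x[:2]/x[2]
E
python3 - <<'E'
from h import *
t=cv2.imread("pics/top0.png");s=cv2.imread("pics/side0.png")
def pads(im,x0,y0,x1,y1,lo,hi):
    g=cv2.cvtColor(im,6)[y0:y1,x0:x1]
    th,m=cv2.threshold(g,0,255,16+0) if 0 else (0,((g>lo)*255).astype(np.uint8))
    r=[]
    for c in cv2.findContours(m,0,1)[0]:
        if 90<cv2.contourArea(c)<500: r.append(tuple(np.round(np.array(cv2.fitEllipse(c)[0])+[x0,y0],1))+(cv2.contourArea(c),))
    return r
for lo in(180,190,200):
    print(lo,sorted(pads(t,150,225,300,285,lo,0)));print(sorted(pads(s,245,165,330,258,lo,0)))
a=cv2.resize(t[225:295,365:435],(400,400),interpolation=2)
b=cv2.resize(s[300:370,290:390],(571,400),interpolation=2)
cv2.imwrite("pics/crop.png",np.hstack([a,b[:,:400]]))
E
```

```text
180 [(np.float64(198.9), np.float64(253.0), 132.0), (np.float64(222.5), np.float64(251.9), 169.0), (np.float64(246.8), np.float64(251.0), 168.5), (np.float64(270.9), np.float64(250.1), 171.5)]
[]
190 []
[]
200 []
[]
```

View pics/crop.png

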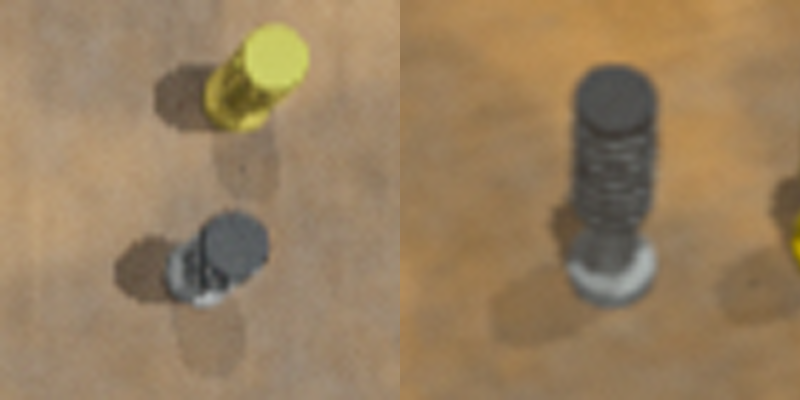

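The crop shows the grey probe upright: top disc near (406.0,268.0) in the top view and (327.5,317.4) in the side view, foot at about side (327,348); yellow lookalike is to its upper right.

```bash
python3 - <<'E'
from h import *
P,g=cross(("top",405.7,267.8),("side",327.3,317.1));print("probe top",P,g)
print("top@.084",plane("top",405.7,267.8,.084),plane("side",327.3,317.1,.084))
for z in(0,.008):print(z,proj("side",[P[0],P[1],z]),proj("top",[P[0],P[1],z]))
t=cv2.imread("pics/top0.png");s=cv2.imread("pics/side0.png")
def pads(im,x0,y0,x1,y1,amin):
    g=cv2.cvtColor(im,6)[y0:y1,x0:x1];out={}
    for lo in range(130,200,3):
        r=[]
        for c in cv2.findContours(((g>lo)*255).astype(np.uint8),0,1)[0]:
            if amin<cv2.contourArea(c)<400:
                e=cv2.fitEllipse(c)
                r.append(np.round([e[0][0]+x0,e[0][1]+y0,e[1][0],e[1][1]],1))
        if len(r)>=5:out[lo]=sorted(r,key=lambda e:e[0])
    return out
A=pads(t,150,225,300,285,120);B=pads(s,245,165,330,258,70)
for O in(A,B):
    print(list(O))
a=A[list(A)[len(A)//2]] if A else []
b=B[list(B)[len(B)//2]] if B else []
print(a,b)
for i in range(min(len(a),len(b))):
    X,g=cross(("top",*a[i][:2]),("side",*b[i][:2]));print(i+1,X.round(4),round(g,4),plane("top",*a[i][:2],.026).round(4),plane("side",*b[i][:2],.026).round(4))
E
```

```text
probe top [ 0.48641969 -0.24032806  0.08109792] 0.0004675864133162523
top@.084 [ 0.48581482 -0.23979535  0.084     ] [ 0.48582012 -0.24244926  0.084     ]
0 [326.47289673 347.33867379] [399.40252637 272.58691097]
0.008 [326.53590033 344.54557887] [399.98530406 272.13453078]
[145, 148, 151, 154, 157, 160, 163, 166, 169, 172, 175]
[136, 139, 142, 145, 148, 151, 154, 157]
[array([173.2, 253.2,  15.4,  16.2]), array([198.2, 252.5,  15.4,  16.3]), array([222.5, 251.6,  15.6,  15.7]), array([246.7, 250.6,  15.5,  15.9]), array([271. , 249.8,  15.8,  16.3])] [array([270.5, 176.9,   7.8,  14.2]), array([277.6, 190. ,   8.3,  14.4]), array([284.6, 202.6,   9. ,  14.7]), array([292.4, 216. ,   9.6,  15.7]), array([300.4, 230.1,  10.2,  16.6])]
1 [0.5214 0.2287 0.0295] 0.001 [0.5224 0.2296 0.026 ] [0.522  0.2336 0.026 ]
2 [0.5238 0.1783 0.0257] 0.0005 [0.524  0.1782 0.026 ] [0.5234 0.1779 0.026 ]
3 [0.5257 0.1284 0.0255] 0.0008 [0.526  0.1283 0.026 ] [0.5251 0.1278 0.026 ]
4 [0.528  0.0786 0.0252] 0.0007 [0.5282 0.0784 0.026 ] [0.5274 0.0777 0.026 ]
5 [0.5297 0.0284 0.0262] 0.0008 [0.5301 0.0283 0.026 ] [0.5293 0.0286 0.026 ]
```

Pads lie on a straight 50 mm line: pad 1 at (0.522, 0.2285), pad 5 at (0.530, 0.028), and pad 1 looks about 4 mm higher. The probe is at (0.486, -0.2405). First I'll square the tool to the world axes and move out in x.

Call:
apply_moves:
  translation:
    - [-0.25,0.01,0]
    - [-0.5,0.02,0]
    - [-0.75,0.04,0]
    - [-0.98,0.05,0]
    - [-0.98,0.05,0]
  rotation:
    - [0,0,-0.15]
    - [0,0,-0.3]
    - [0,0,-0.45]
    - [0,0,-0.596]
    - [0,0,-0.596]
  grip: 0

```text
time_s: 0.72
ee_pos: [0.4898, 0.5181, 0.2382]
orientation: [0.001, 0.005, 1.0, -0.002]
wrist_force: [-0.1, -0.4, -0.3]
grip_width: 0.994
grasp_force: 0.0
```

Call:
apply_moves:
  translation:
    - [0,-0.3,0]
    - [0,-0.6,0]
    - [0,-0.9,0]
    - [0,-1,0]
  rotation:
    - [0,0,0]
    - [0,0,0]
    - [0,0,0]
    - [0,0,0]

```text
time_s: 1.23
ee_pos: [0.484, 0.3187, 0.2392]
orientation: [-0.0, 0.003, 1.0, -0.001]
wrist_force: [0.5, 1.2, 1.0]
grip_width: 0.999
grasp_force: 0.0
```

Call:
apply_moves:
  translation:
    - [0,-0.3,0]
    - [0,-0.6,0]
    - [0,-0.9,0]
    - [0,-1,0]
  rotation:
    - [0,0,0]
    - [0,0,0]
    - [0,0,0]
    - [0,0,0]

```text
time_s: 1.72
ee_pos: [0.4837, 0.1198, 0.2393]
orientation: [-0.0, 0.002, 1.0, -0.0]
wrist_force: [0.2, 0.9, 0.1]
grip_width: 0.998
grasp_force: 0.0
```

Call:
apply_moves:
  translation:
    - [0,-0.3,0]
    - [0,-0.6,0]
    - [0,-0.9,0]
    - [0,-1,0]
    - [0,-1,0]
  rotation:
    - [0,0,0]
    - [0,0,0]
    - [0,0,0]
    - [0,0,0]
    - [0,0,0]

```text
time_s: 2.35
ee_pos: [0.484, -0.0777, 0.2392]
orientation: [0.0, 0.001, 1.0, 0.0]
wrist_force: [-0.0, 0.8, -0.8]
grip_width: 1.001
grasp_force: 0.0
```

Call:
apply_moves:
  translation:
    - [-0.01,-0.3,0]
    - [-0.01,-0.6,0.1]
    - [-0.01,-0.81,0.3]
    - [-0.01,-0.81,0.5]
    - [-0.01,-0.81,0.5]
  rotation:
    - [0,0,0]
    - [0,0,0]
    - [0,0,0]
    - [0,0,0]
    - [0,0,0]

```text
time_s: 2.98
ee_pos: [0.4848, -0.2362, 0.1364]
orientation: [-0.003, -0.001, 1.0, 0.002]
wrist_force: [0.0, 0.1, 0.2]
grip_width: 1.001
grasp_force: 0.0
```

```bash
python3 - <<'E'
from h import *
t=ctrl.read_camera("top")[:,:,::-1];s=ctrl.read_camera("side")[:,:,::-1]
print(np.round(ctrl.get_state()["ee_pos"],4),proj("side",ctrl.get_state()["ee_pos"]))
a=cv2.resize(t[210:310,350:450],(400,400),interpolation=2);b=cv2.resize(s[260:360,277:377],(400,400),interpolation=2)
cv2.imwrite("pics/c2.png",np.hstack([a,b]))
E
```

```text
[ 0.4873 -0.2374  0.1399] [327.55898427 290.69883057]
```

View pics/c2.png

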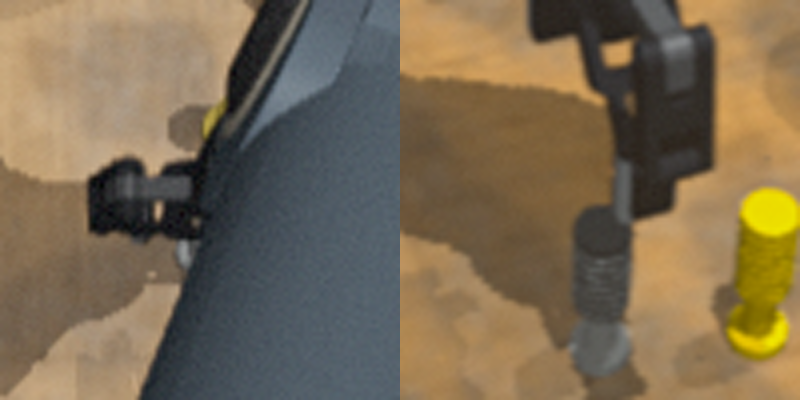

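The near finger (side crop, right of the probe top) clears the probe, and the tool lines up over it. I'm descending.

Call:
apply_moves:
  translation:
    - [0,-0.015,0.1]
    - [0,-0.015,0.2]
    - [0,-0.015,0.3]
    - [0,-0.015,0.4]
    - [0,-0.015,0.44]
    - [0,-0.015,0.44]
    - [0,-0.015,0.44]
  rotation:
    - [0,0,0]
    - [0,0,0]
    - [0,0,0]
    - [0,0,0]
    - [0,0,0]
    - [0,0,0]
    - [0,0,0]

```text
time_s: 3.95
ee_pos: [0.4868, -0.2425, 0.0525]
orientation: [0.001, 0.0, 1.0, -0.0]
wrist_force: [-0.4, 0.2, -0.3]
grip_width: 1.001
grasp_force: 0.0
```

Call:
apply_moves:
  translation:
    - [0,0,0]
    - [0,0,0]
    - [0,0,0]
    - [0,0,0]
    - [0,0,0]
    - [0,0,0]
    - [0,0,0]
    - [0,0,0]
  rotation:
    - [0,0,0]
    - [0,0,0]
    - [0,0,0]
    - [0,0,0]
    - [0,0,0]
    - [0,0,0]
    - [0,0,0]
    - [0,0,0]
  grip: 1
  squeeze: 50

```text
time_s: 4.95
ee_pos: [0.4858, -0.2423, 0.0513]
orientation: [-0.0, 0.0, 1.0, 0.0]
wrist_force: [-0.6, 0.9, 1.3]
grip_width: 0.265
grasp_force: 48.8
```

```bash
python3 - <<'E'
from h import *
t=ctrl.read_camera("top")[:,:,::-1];s=ctrl.read_camera("side")[:,:,::-1]
S=ctrl.get_state();print(np.round(S["ee_pos"],4),S["grip_width"],S["grasp_force"],S["wrist_force"],proj("side",[.486,-.2405,0]),proj("side",[*S["ee_pos"][:2],0]))
cv2.imwrite("pics/c3.png",cv2.resize(s[270:370,277:377],(600,600),interpolation=2))
E
```

```text
[ 0.4858 -0.2423  0.0513] 0.2685005951358717 48.78536581993103 [-0.5309158   0.78427205  1.45987567] [326.27456583 347.49175064] [326.52919212 348.40940807]
```

View pics/c3.png

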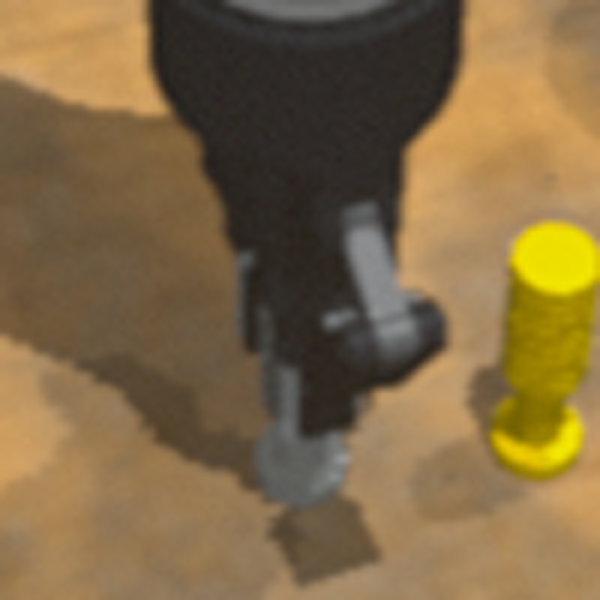

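Call:
apply_moves:
  translation:
    - [0,0,-0.15]
    - [0,0,-0.35]
    - [-0.05,0.1,-0.5]
    - [-0.1,0.35,-0.5]
    - [-0.15,0.6,-0.5]
    - [-0.18,0.85,-0.5]
    - [-0.18,1,-0.5]
  rotation:
    - [0,0,0]
    - [0,0,0]
    - [0,0,0]
    - [0,0,0]
    - [0,0,0]
    - [0,0,0]
    - [0,0,0]

```text
time_s: 5.92
ee_pos: [0.5217, -0.0394, 0.1506]
orientation: [-0.0, -0.001, 1.0, 0.0]
wrist_force: [0.2, -0.6, -2.8]
grip_width: 0.269
grasp_force: 49.4
```

Call:
apply_moves:
  translation:
    - [0,0.25,0]
    - [0,0.5,0]
    - [0,0.75,0]
    - [0,1,0]
    - [0,1,0]
  rotation:
    - [0,0,0]
    - [0,0,0]
    - [0,0,0]
    - [0,0,0]
    - [0,0,0]

```text
time_s: 6.55
ee_pos: [0.521, 0.1629, 0.1506]
orientation: [-0.0, -0.004, 1.0, 0.001]
wrist_force: [0.5, -0.2, -2.2]
grip_width: 0.273
grasp_force: 49.5
```

Call:
apply_moves:
  translation:
    - [0,0.2,0]
    - [0,0.35,0.1]
    - [0,0.35,0.25]
    - [0,0.35,0.25]
    - [0,0.35,0.25]
  rotation:
    - [0,0,0]
    - [0,0,0]
    - [0,0,0]
    - [0,0,0]
    - [0,0,0]

```text
time_s: 7.18
ee_pos: [0.5228, 0.2264, 0.1018]
orientation: [0.0, 0.001, 1.0, -0.0]
wrist_force: [0.7, 0.3, -2.8]
grip_width: 0.268
grasp_force: 49.7
```

```bash
python3 - <<'E'
from h import *
t=ctrl.read_camera("top")[:,:,::-1];s=ctrl.read_camera("side")[:,:,::-1]
S=ctrl.get_state();e=np.array(S["ee_pos"]);print(e.round(4),S["orientation"],S["grasp_force"],S["wrist_force"],proj("side",e-[0,0,.0513]),proj("side",[.522,.2285,.028]))
cv2.imwrite("pics/c4.png",cv2.resize(s[120:220,220:320],(600,600),interpolation=2))
E
```

```text
[0.5232 0.227  0.1025] [1.05540676e-03 1.11001007e-03 9.99998749e-01 3.94657690e-04] 49.73252356052399 [ 0.5565934   0.20175181 -1.74104479] [271.02301375 169.38982796] [271.01682009 177.36553794]
```

View pics/c4.png

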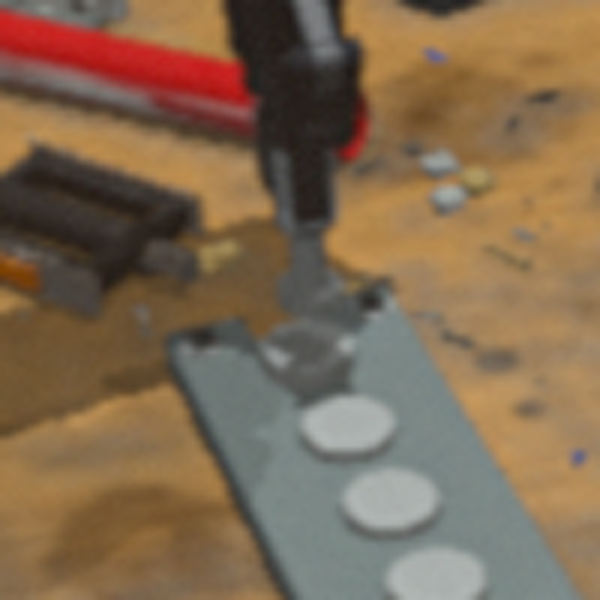

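The foot hangs over pad 1 (side crop, foot about (310,297) above pad 1 at (308,350)). I'm descending slowly to the level where only a high pad would touch.

Call:
apply_moves:
  translation:
    - [0,0.003,0.04]
    - [0,0.003,0.075]
    - [0,0.003,0.09]
    - [0,0.003,0.095]
    - [0,0.003,0.1]
    - [0,0.003,0.103]
    - [0,0.003,0.106]
    - [0,0.003,0.106]
    - [0,0.003,0.106]
  rotation:
    - [0,0,0]
    - [0,0,0]
    - [0,0,0]
    - [0,0,0]
    - [0,0,0]
    - [0,0,0]
    - [0,0,0]
    - [0,0,0]
    - [0,0,0]

```text
time_s: 8.4
ee_pos: [0.5222, 0.2282, 0.0808]
orientation: [0.0, 0.0, 1.0, 0.0]
wrist_force: [-2.1, -0.3, 5.5]
grip_width: 0.268
grasp_force: 50.5
```

Contact with about 8 N at the high level: pad 1 stands high. I'll hold for a second, then lift and go to pad 2.

Call:
apply_moves:
  translation:
    - [0,0,0]
    - [0,0,0]
    - [0,0,0]
    - [0,0,0]
    - [0,0,0]
    - [0,0,0]
    - [0,0,0]
    - [0,0,0]
    - [0,0,0]
  rotation:
    - [0,0,0]
    - [0,0,0]
    - [0,0,0]
    - [0,0,0]
    - [0,0,0]
    - [0,0,0]
    - [0,0,0]
    - [0,0,0]
    - [0,0,0]

```text
time_s: 9.52
ee_pos: [0.5222, 0.2282, 0.0808]
orientation: [0.0, 0.0, 1.0, 0.0]
wrist_force: [-2.3, -0.6, 5.6]
grip_width: 0.269
grasp_force: 50.5
```

Call:
apply_moves:
  translation:
    - [0,0,-0.04]
    - [0,0,-0.075]
    - [-0.005,-0.12,-0.075]
    - [-0.01,-0.25,-0.075]
    - [-0.01,-0.25,-0.075]
    - [-0.01,-0.25,-0.04]
    - [-0.01,-0.25,-0.01]
    - [-0.01,-0.25,0]
    - [-0.01,-0.25,0.004]
    - [-0.01,-0.25,0.008]
    - [-0.01,-0.25,0.008]
  rotation:
    - [0,0,0]
    - [0,0,0]
    - [0,0,0]
    - [0,0,0]
    - [0,0,0]
    - [0,0,0]
    - [0,0,0]
    - [0,0,0]
    - [0,0,0]
    - [0,0,0]
    - [0,0,0]

```text
time_s: 10.9
ee_pos: [0.5241, 0.1782, 0.0785]
orientation: [0.0, 0.0, 1.0, 0.0]
wrist_force: [0.3, -0.6, -3.9]
grip_width: 0.267
grasp_force: 49.8
```

Call:
apply_moves:
  translation:
    - [0,0,0.003]
    - [0,0,0.006]
    - [0,0,0.009]
    - [0,0,0.009]
    - [0,0,0.009]
  rotation:
    - [0,0,0]
    - [0,0,0]
    - [0,0,0]
    - [0,0,0]
    - [0,0,0]

```text
time_s: 11.52
ee_pos: [0.5243, 0.1782, 0.0771]
orientation: [0.0, 0.0, 1.0, 0.0]
wrist_force: [-1.3, -0.7, 2.9]
grip_width: 0.272
grasp_force: 50.1
```

Call:
apply_moves:
  translation:
    - [0,0,0.002]
    - [0,0,0.002]
    - [0,0,0.002]
    - [0,0,0.002]
    - [0,0,0.002]
    - [0,0,0.002]
    - [0,0,0.002]
    - [0,0,0.002]
    - [0,0,0.002]
  rotation:
    - [0,0,0]
    - [0,0,0]
    - [0,0,0]
    - [0,0,0]
    - [0,0,0]
    - [0,0,0]
    - [0,0,0]
    - [0,0,0]
    - [0,0,0]

```text
time_s: 12.65
ee_pos: [0.5244, 0.1782, 0.0768]
orientation: [0.0, 0.0, 1.0, 0.0]
wrist_force: [-1.6, -0.3, 5.6]
grip_width: 0.269
grasp_force: 50.4
```

Call:
apply_moves:
  translation:
    - [0,0,-0.04]
    - [0,0,-0.085]
    - [-0.005,-0.12,-0.085]
    - [-0.01,-0.25,-0.085]
    - [-0.01,-0.25,-0.085]
    - [-0.01,-0.25,-0.05]
    - [-0.01,-0.25,-0.025]
    - [-0.01,-0.25,-0.015]
    - [-0.01,-0.25,-0.01]
    - [-0.01,-0.25,-0.01]
  rotation:
    - [0,0,0]
    - [0,0,0]
    - [0,0,0]
    - [0,0,0]
    - [0,0,0]
    - [0,0,0]
    - [0,0,0]
    - [0,0,0]
    - [0,0,0]
    - [0,0,0]

```text
time_s: 13.9
ee_pos: [0.526, 0.1283, 0.0783]
orientation: [-0.0, 0.0, 1.0, 0.0]
wrist_force: [0.0, -0.4, -2.7]
grip_width: 0.268
grasp_force: 49.8
```

Pad 2 is ordinary, contact about 4 mm lower. Pad 3 doesn't touch at the high level either. I'm lowering to press and hold.

Call:
apply_moves:
  translation:
    - [0,0,0.004]
    - [0,0,0.008]
    - [0,0,0.01]
    - [0,0,0.01]
    - [0,0,0.01]
    - [0,0,0.01]
    - [0,0,0.01]
    - [0,0,0.01]
    - [0,0,0.01]
    - [0,0,0.01]
    - [0,0,0.01]
    - [0,0,0.01]
  rotation:
    - [0,0,0]
    - [0,0,0]
    - [0,0,0]
    - [0,0,0]
    - [0,0,0]
    - [0,0,0]
    - [0,0,0]
    - [0,0,0]
    - [0,0,0]
    - [0,0,0]
    - [0,0,0]
    - [0,0,0]

```text
time_s: 15.4
ee_pos: [0.5264, 0.1283, 0.0768]
orientation: [0.0, 0.0, 1.0, 0.0]
wrist_force: [-0.9, -0.9, 6.2]
grip_width: 0.268
grasp_force: 50.3
```

Call:
apply_moves:
  translation:
    - [0,0,-0.04]
    - [0,0,-0.085]
    - [-0.005,-0.12,-0.085]
    - [-0.01,-0.25,-0.085]
    - [-0.01,-0.25,-0.085]
    - [-0.01,-0.25,-0.05]
    - [-0.01,-0.25,-0.025]
    - [-0.01,-0.25,-0.015]
    - [-0.01,-0.25,-0.01]
    - [-0.01,-0.25,-0.01]
  rotation:
    - [0,0,0]
    - [0,0,0]
    - [0,0,0]
    - [0,0,0]
    - [0,0,0]
    - [0,0,0]
    - [0,0,0]
    - [0,0,0]
    - [0,0,0]
    - [0,0,0]

```text
time_s: 16.65
ee_pos: [0.528, 0.0783, 0.0783]
orientation: [-0.0, 0.0, 1.0, 0.0]
wrist_force: [0.6, 1.3, -2.2]
grip_width: 0.266
grasp_force: 49.9
```

Call:
apply_moves:
  translation:
    - [0,0,0.004]
    - [0,0,0.008]
    - [0,0,0.01]
    - [0,0,0.01]
    - [0,0,0.01]
    - [0,0,0.01]
    - [0,0,0.01]
    - [0,0,0.01]
    - [0,0,0.01]
    - [0,0,0.01]
    - [0,0,0.01]
    - [0,0,0.01]
  rotation:
    - [0,0,0]
    - [0,0,0]
    - [0,0,0]
    - [0,0,0]
    - [0,0,0]
    - [0,0,0]
    - [0,0,0]
    - [0,0,0]
    - [0,0,0]
    - [0,0,0]
    - [0,0,0]
    - [0,0,0]

```text
time_s: 18.15
ee_pos: [0.5284, 0.0783, 0.0767]
orientation: [0.0, 0.0, 1.0, 0.0]
wrist_force: [-1.4, 1.2, 4.9]
grip_width: 0.266
grasp_force: 50.3
```

Pads 3 and 4 pressed at about 8 N, both ordinary. On to pad 5.

Call:
apply_moves:
  translation:
    - [0,0,-0.04]
    - [0,0,-0.085]
    - [-0.005,-0.12,-0.085]
    - [-0.01,-0.25,-0.085]
    - [-0.01,-0.25,-0.085]
    - [-0.01,-0.25,-0.05]
    - [-0.01,-0.25,-0.025]
    - [-0.01,-0.25,-0.015]
    - [-0.01,-0.25,-0.01]
    - [-0.01,-0.25,-0.01]
  rotation:
    - [0,0,0]
    - [0,0,0]
    - [0,0,0]
    - [0,0,0]
    - [0,0,0]
    - [0,0,0]
    - [0,0,0]
    - [0,0,0]
    - [0,0,0]
    - [0,0,0]

```text
time_s: 19.4
ee_pos: [0.53, 0.0283, 0.0782]
orientation: [-0.0, 0.0, 1.0, 0.0]
wrist_force: [-1.1, 0.8, -3.6]
grip_width: 0.268
grasp_force: 49.9
```

Call:
apply_moves:
  translation:
    - [0,0,0.004]
    - [0,0,0.008]
    - [0,0,0.01]
    - [0,0,0.01]
    - [0,0,0.01]
    - [0,0,0.01]
    - [0,0,0.01]
    - [0,0,0.01]
    - [0,0,0.01]
    - [0,0,0.01]
    - [0,0,0.01]
    - [0,0,0.01]
  rotation:
    - [0,0,0]
    - [0,0,0]
    - [0,0,0]
    - [0,0,0]
    - [0,0,0]
    - [0,0,0]
    - [0,0,0]
    - [0,0,0]
    - [0,0,0]
    - [0,0,0]
    - [0,0,0]
    - [0,0,0]

```text
time_s: 20.9
ee_pos: [0.5303, 0.0282, 0.0767]
orientation: [0.0, 0.0, 1.0, 0.0]
wrist_force: [-0.5, -0.0, 6.1]
grip_width: 0.268
grasp_force: 50.2
```

Pad 5 is ordinary, so pad 1 is the high one. I'm going back there to set the probe down.

Call:
apply_moves:
  translation:
    - [0,0,-0.06]
    - [0,0,-0.12]
    - [0.01,0.2,-0.12]
    - [0.02,0.45,-0.12]
    - [0.03,0.7,-0.12]
    - [0.04,0.9,-0.12]
    - [0.04,1,-0.12]
    - [0.04,1,-0.12]
    - [0.04,1,-0.08]
    - [0.04,1,-0.045]
    - [0.04,1,-0.03]
    - [0.04,1,-0.03]
  rotation:
    - [0,0,0]
    - [0,0,0]
    - [0,0,0]
    - [0,0,0]
    - [0,0,0]
    - [0,0,0]
    - [0,0,0]
    - [0,0,0]
    - [0,0,0]
    - [0,0,0]
    - [0,0,0]
    - [0,0,0]

```text
time_s: 22.4
ee_pos: [0.5222, 0.2273, 0.082]
orientation: [-0.0, 0.001, 1.0, -0.0]
wrist_force: [0.1, 0.5, -1.7]
grip_width: 0.269
grasp_force: 50.0
```

Call:
apply_moves:
  translation:
    - [0,0,0.003]
    - [0,0,0.006]
    - [0,0,0.008]
    - [0,0,0.008]
    - [0,0,0.008]
  rotation:
    - [0,0,0]
    - [0,0,0]
    - [0,0,0]
    - [0,0,0]
    - [0,0,0]

```text
time_s: 23.02
ee_pos: [0.5224, 0.2282, 0.0811]
orientation: [0.0, 0.0, 1.0, 0.0]
wrist_force: [0.3, -1.1, 2.1]
grip_width: 0.27
grasp_force: 50.1
```

```bash
python3 - <<'E'
from h import *
t=ctrl.read_camera("top")[:,:,::-1];s=ctrl.read_camera("side")[:,:,::-1]
S=ctrl.get_state();e=np.array(S["ee_pos"]);print(e.round(4),S["orientation"],S["wrist_force"])
cv2.imwrite("pics/c5.png",cv2.resize(s[140:200,240:320],(800,600),interpolation=2))
E
```

```text
[0.5224 0.2283 0.0811] [3.36304837e-04 2.83145690e-04 9.99999886e-01 1.86405917e-04] [-0.68111352 -0.63853266  2.89107109]
```

View pics/c5.png

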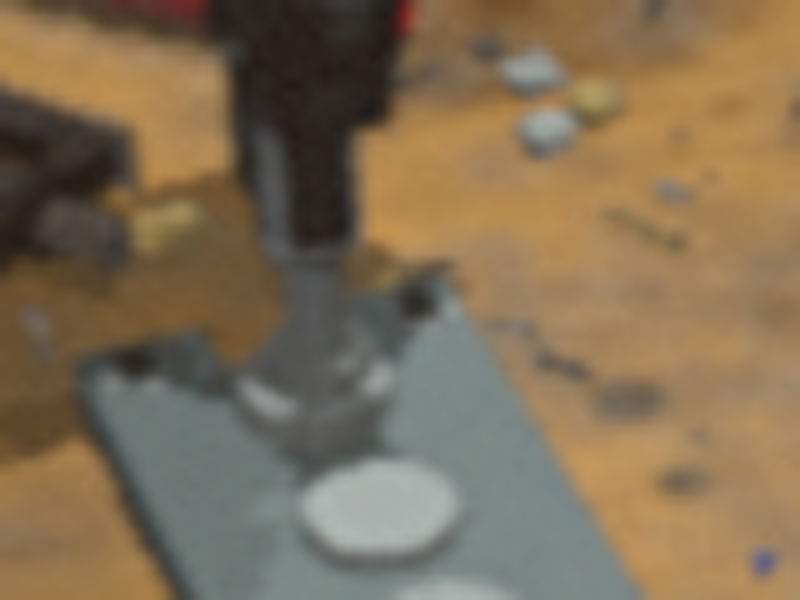

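The foot sits centred on pad 1 (crop about (315,385)). I'll ease off to a near-zero press, open and withdraw upward.

Call:
apply_moves:
  translation:
    - [0,0,-0.001]
    - [0,0,-0.002]
    - [0,0,-0.002]
    - [0,0,-0.002]
  rotation:
    - [0,0,0]
    - [0,0,0]
    - [0,0,0]
    - [0,0,0]

```text
time_s: 23.62
ee_pos: [0.5223, 0.2283, 0.0812]
orientation: [0.0, 0.0, 1.0, 0.0]
wrist_force: [0.0, -0.5, 2.2]
grip_width: 0.267
grasp_force: 50.2
```

Call:
apply_moves:
  translation:
    - [0,0,0]
    - [0,0,0]
    - [0,0,0]
    - [0,0,0]
    - [0,0,0]
    - [0,0,0]
    - [0,0,0]
    - [0,0,0]
    - [0,0,0]
  rotation:
    - [0,0,0]
    - [0,0,0]
    - [0,0,0]
    - [0,0,0]
    - [0,0,0]
    - [0,0,0]
    - [0,0,0]
    - [0,0,0]
    - [0,0,0]
  grip: 0
  squeeze: 20

```text
time_s: 24.75
ee_pos: [0.5221, 0.2282, 0.0811]
orientation: [-0.0, 0.0, 1.0, 0.0]
wrist_force: [-0.0, -0.7, 0.0]
grip_width: 1.002
grasp_force: 0.0
```

Call:
apply_moves:
  translation:
    - [0,0,-0.05]
    - [0,0,-0.15]
    - [0,0,-0.3]
    - [0,0,-0.5]
    - [0,0,-0.7]
    - [0,0,-0.7]
  rotation:
    - [0,0,0]
    - [0,0,0]
    - [0,0,0]
    - [0,0,0]
    - [0,0,0]
    - [0,0,0]

```text
time_s: 25.5
ee_pos: [0.5242, 0.229, 0.2255]
orientation: [0.004, 0.0, 1.0, 0.002]
wrist_force: [0.2, -0.3, -0.2]
grip_width: 1.001
grasp_force: 0.0
```

Call:
apply_moves:
  translation:
    - [0,0.25,0]
    - [0,0.5,0]
    - [0,0.75,0]
    - [0,1,0]
    - [0,1,0]
  rotation:
    - [0,0,0]
    - [0,0,0]
    - [0,0,0]
    - [0,0,0]
    - [0,0,0]

```text
time_s: 26.12
ee_pos: [0.5194, 0.4333, 0.2197]
orientation: [-0.001, -0.003, 1.0, 0.001]
wrist_force: [0.1, -0.0, -0.3]
grip_width: 1.0
grasp_force: 0.0
```

```bash
python3 - <<'E'
from h import *
t=ctrl.read_camera("top")[:,:,::-1];s=ctrl.read_camera("side")[:,:,::-1]
a=cv2.resize(t[210:290,130:210],(400,400),interpolation=2);b=cv2.resize(s[130:210,230:310],(400,400),interpolation=2)
cv2.imwrite("pics/c6.png",np.hstack([a,b]))
E
```

```text
(no output)
```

View pics/c6.png

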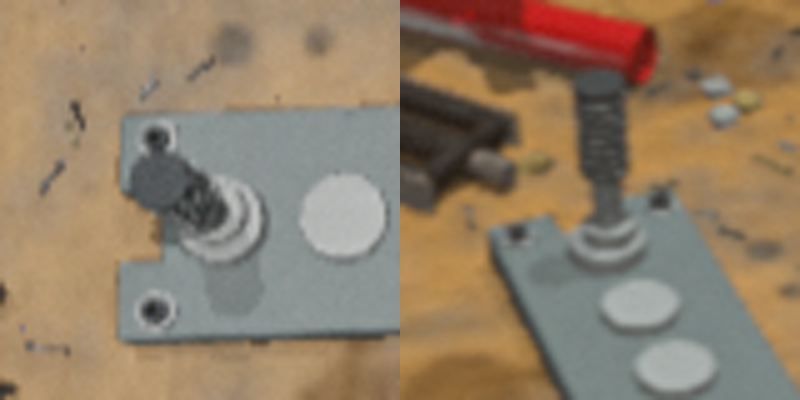

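The probe stands upright and centred on pad 1 (top crop foot about (220,218), side crop about (607,240)), with the arm clear.

```bash
python3 -c "
from rig import ctrl;print(ctrl.finish_job())"
```

```text
the job is handed in; nothing more can be done
None
```

Pad 1, next to the notch, is the high one (about 4 mm above the rest): I pressed all five in order at roughly 8 N for about a second each, left the probe standing upright on the middle of pad 1, and handed the job in at about 26 s.

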